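Stop the fusing kiln and hold its lid open

TASK

The firing is over and the glass kiln is cold: press the big mushroom-headed stop button on its controller fully down and let it spring back, so that the elements are dead. Then lift the kiln's lid by its wooden handle to 35 degrees open and finish still holding it there, steady, so that I can reach in for the fused piece; the lid falls shut when let go, so do not let it drop, and do not swing it much further open than that. Leave the small start button and everything else on the table alone.

Things in the scene. Friction and masses are not known exactly. Their poses are not given: they have to be found in the camera images.
- kiln: Tabletop glass-fusing kiln, fixed: steel case 240 (x) by 290 (y) by 130 mm high, thick cream brick walls; lid on top, its top 177 mm above the table when shut. Origin at the centre of the underside; x points from the front (handle side, towards the robot) to the back, z up. The lid's hinge line runs along the kiln's y, 130 mm behind its centre and 137 mm above the table.
- lid_handle (a point): Middle of the wooden bar of the lid's handle: round, 18 mm thick, 120 mm long along the kiln's y, on two end brackets; its axis is 52 mm in front of the lid's front face (43 mm gap), 22 mm below its top and 155 mm above the table when shut, free below. It moves with the lid round the hinge line: 302 mm in front of it and 18 mm above it when shut, about 325 mm above the table at 35 degrees.
- kiln_lid (a joint): Opening angle of the kiln's lid, rad: 0 shut, growing as the front edge rises (35 degrees = 0.611). The lid weighs 0.75 to 1.1 kg, moves freely and falls shut when let go; lifting it at the handle takes about 3 to 5 N.
- stop_button (a joint): Travel of the stop button, m: 0 up, 0.006 fully down. Springs back; fully down takes about 4.5 N along its axis.
- stop_button_top (a point): Centre of the top of the stop button: a black mushroom head 40 mm in diameter, its top 29 mm proud of the sloping panel of the kiln's controller. It is pressed along the panel's normal: down, and a little away from the controller's front (15 degrees, 0.27 rad, off vertical); pressing straight down also works.
- start_button (a joint): Travel of the start button, m: 0 up, 0.004 down. Not to be pressed.
- start_button_top (a point): Centre of the top of the start button: a small black disc 20 mm in diameter in a steel collar, 11 mm proud of the same panel, 77 mm to the left (+y of the controller) of the stop button.
- controller: Kiln controller, fixed on the table to the left or to the right of the kiln: grey desk console 140 (x) by 150 (y) mm, 42 mm high at the front and 81 mm at the back, sloping panel with display, keypad and the two buttons. Origin at the centre of the underside; its x points from front to back, its y to the left.
- fused_tile_center (a point): Centre of the fused glass tile, 90 by 90 by 6 mm, that lies on the shelf inside the kiln. Stays where it is.
- card_block: Loose bamboo block with a slot, 70 by 130 by 40 mm, on the side of the kiln where the controller is not. Leave alone. Origin under its centre.
- marker_a: Loose grey marker pen with black cap, 135 mm long, 14 mm thick, lying in front of the kiln. Leave alone. Origin under its middle.
- marker_b: Loose black marker pen, 135 mm long, 14 mm thick, lying in front of the kiln. Leave alone. Origin under its middle.
- foil_roll: Loose roll of copper foil, 72 mm across, 8 mm high, lying flat in front of the kiln. Leave alone. Origin under its centre.
- tin: Loose round metal tin, 92 mm across, 34 mm high, in front of the kiln. Leave alone. Origin under its centre.
- flux_bottle: Loose white bottle, 44 mm across, 100 mm high, standing to the left of the kiln, towards the back. Leave alone. Origin under its centre.
- pliers: Loose pliers lying flat, about 185 mm long, 15 mm high, to the right of the kiln, towards the back. Leave alone. Origin under the pivot.
- glass_offcut: Loose piece of green glass, about 85 by 70 by 4 mm, lying in front of the kiln to the right. Leave alone. Origin under its middle.

How it is judged (in metres and radians):
On the way, in this order (a step that is already met when the one before it is completed fails the run):
1. the stop button is pressed fully down while the kiln's lid is shut (value of joint stop_button above 0.005 m and value of joint kiln_lid below 0.06 rad), for 0.05 s.
2. the stop button has come up again, the lid still shut (value of joint stop_button below 0.001 m and value of joint kiln_lid below 0.06 rad), for 0.1 s.
3. the robot has hold of the handle and the lid is 30 to 40 degrees open (value of joint kiln_lid between 0.5236 and 0.6981 rad and (contact force between lid_handle_bar and the fingers above 1 N or contact force between lid_handle_bar and the arm above 1 N)), for 0.3 s.
At the end, for the whole second after the job is handed in: The robot holds the lid by its handle (more than 1 N on it), steady (under 0.05 rad/s) at 35 degrees open, 5 degrees either way; both buttons are up and the fused tile lies where it was (within 20 mm) (all of step 3 and velocity of joint kiln_lid between -0.05 and 0.05 rad/s and value of joint each of stop_button, start_button below 0.001 m and distance of fused_tile_center from where it was at the start of the episode below 0.02 m); the arm keeps its last pose, push and grip.
It fails at once if the start button was pressed (value of joint start_button above 0.002 m).
It fails at once if the lid was swung past 50 degrees (value of joint kiln_lid above 0.873 rad).
It fails at once if the lid was let drop (velocity of joint kiln_lid below -1 rad/s).
It fails at once if something on the table was disturbed (moved by more than 30 mm) (distance of any of card_block, marker_a, marker_b, foil_roll, tin, flux_bottle, pliers, glass_offcut from where it was at the start of the episode above 0.03 m).
It also fails if it takes over 58 s, if anything falls off the work surface, if the arm or the gripper's body presses on something with over 40 N, if the wrist force passes 120 N, or if a joint passes its speed limit or range.

ROBOT

A 7-joint arm with a two-finger parallel gripper is mounted at the origin on the work surface. World frame = base frame: x ahead of the robot, y to its left, z up, the work surface at z = 0. Lengths are in mm, angles in rad, forces in N, time in s.
With the tool pointing down it reaches from about 400 to 875 mm from the base axis. Payload 19.3 kg.
Tool frame: the origin (TCP) lies at the very end of the fingers, on their centre line; the grasp point (between the pads) lies 19 mm behind it (grip_point_offset is the z of the grasp point in the tool frame, in mm); z points along the fingers, y is the line along which they close (so a half turn about z gives the same grasp; the last joint's range is limited). The gripper opens to 85 mm and grips with 20 to 120 N. Pads are 22 mm wide; open, the fingers measure 114 mm over their backs; the gripper's body (76 mm by 85 mm) begins 54 mm behind the grasp point. The pads swing forward as they close: fully open they stand 13 mm farther back than shut.
Start: joints at [-1.299, 0.521, -0.036, 1.599, 0.021, 1.021, -0.113], TCP at [209.508, 588.83, 231.291] pointing down, gripper open.
Joint ranges: [-2.91, 2.91], [-0.3, 2.13], [-1.5, 1.42], [0.17, 2.43], [-1.26, 4.41], [0.16, 1.93], [-2.52, 2.52]. Speed limits (rad/s): [1.89, 1.89, 2.39, 2.39, 3.01, 3.01, 3.01].

INTERFACE

Orientations are given as a 3x3 rotation matrix whose columns are the frame's x, y, z axes.
In Python, from workcell import movep, movel, goto_joints, open_gripper, clamp, wait, inverse_kinematics, read_state, camera, PlanningError, finish_job, grip_point_offset gives the robot as it stands. Calls block until the motion is done:
- movep(position, orientation): joint-space move of the TCP to a pose.
- movel(position, frame=None, max_speed=150, guard=None): straight line of the TCP; frame=None keeps the orientation; max_speed is the mean speed in mm/s. With guard (N) it stops when the force on the tool has changed by that much, and returns True; else False.
- goto_joints(angles): joint-space move.
- open_gripper() and clamp(): open the fingers fully, or close them until they stop; the grip force is fixed at half the most.
- wait(seconds).
- inverse_kinematics(position, orientation): joint angles nearest the present ones, or None.
- read_state(): the state.
- camera(name): name is "side" or "top" or "wrist"; returns a dict with "image" (400x640x3 uint8, blue, green, red), "range_z" (400x640 float32, mm along the optical axis (not along the pixel's ray), 0 where there is no reading), "fx", "fy", "cx", "cy" (pixels), "cam_to_world" (4x4, takes a point from camera to world coordinates). Camera axes: x right, y up, looking along -z (the intrinsics and any distortion apply to the point x, -y, -z); pixel columns grow to the right and rows downward; lengths in mm; the calibration is good to about 2 mm. A picture is of the moment at which its call begins.
A pose or a line that the arm cannot do raises PlanningError and nothing moves.
- finish_job(): hands the job in; it is judged then, once.
The state is a dict: "time": time; "qpos": joint angles; "qvel": joint speeds; "joint_efforts": joint torques, N m; "eef_pos": TCP position; "tool_rot": TCP orientation; "ft_force": force on the tool from outside, world axes, zero at the start; "torque": the same for the moment, N m; "finger_gap": finger opening in mm; "gripper_force": force on a finger pad.
Only numpy, scipy, OpenCV 4.12 (cv2) and the standard library are available. Lean on these libraries where they do the work, as an engineer would, in place of code of your own. Each camera call takes 0.05 s, during which the arm holds its last target. There are 200 camera calls.

## Working session

There is one attempt and no reset: what is moved stays moved. The work goes in short steps, each a Python script; the robot and the scene stay as the last script left them, time stands still between calls to the robot, and variables do not carry over. Pictures are saved under pics/ and viewed, at most 10 in all, crops included, and the job is handed in when it is done.

```bash
mkdir -p pics; cat > h.py <<'E'
import numpy as np, cv2
from workcell import *
def snap(n,f):
    c=camera(n); cv2.imwrite(f'pics/{f}.png',c['image']); np.savez(f'pics/{f}.npz',**c); return c
def px(c,u,v,z=None):
    d=c['range_z'][int(v),int(u)] if z is None else z
    p=np.array([(u-c['cx'])/c['fx']*d,-(v-c['cy'])/c['fy']*d,-d,1])
    return (c['cam_to_world']@p)[:3]
def cloud(c):
    v,u=np.mgrid[:400,:640]; d=c['range_z']
    P=np.stack([(u-c['cx'])/c['fx']*d,-(v-c['cy'])/c['fy']*d,-d,np.ones_like(d)],-1)
    return (P@c['cam_to_world'].T)[...,:3]
E
python3 - <<'E'
from h import *
for n in('top','side'):
    c=snap(n,n+'1'); print({k:v for k,v in c.items() if k not in('image','range_z')})
print(read_state())
E
```

```text
{'fx': 377.21823113542047, 'fy': 377.21823113542047, 'cx': 324.91218744682885, 'cy': 195.91520233133838, 'cam_to_world': array([[-2.56553428e-02,  9.98524757e-01, -4.78551237e-02,
         4.95724530e+02],
       [-9.99528760e-01, -2.48151998e-02,  1.80683183e-02,
         1.38408417e+01],
       [ 1.68541287e-02,  4.82961213e-02,  9.98690855e-01,
         1.07660182e+03],
       [ 0.00000000e+00,  0.00000000e+00,  0.00000000e+00,
         1.00000000e+00]])}
{'fx': 450.06486258022835, 'fy': 450.06486258022835, 'cx': 321.8858157125258, 'cy': 197.523867769449, 'cam_to_world': array([[ 9.16537266e-01,  3.04324511e-01, -2.59511139e-01,
         2.55584770e+02],
       [-3.99850086e-01,  7.11678839e-01, -5.77609850e-01,
        -6.51081734e+02],
       [ 8.90775043e-03,  6.33166504e-01,  7.73964360e-01,
         9.99740039e+02],
       [ 0.00000000e+00,  0.00000000e+00,  0.00000000e+00,
         1.00000000e+00]])}
{'time': 0.1, 'qpos': array([-1.2992365 ,  0.5219981 , -0.03634167,  1.59995727,  0.02121279,
        1.02109374, -0.11280552]), 'qvel': array([-0.00113343, -0.00223895, -0.00172198, -0.00174197, -0.00213302,
       -0.00092161,  0.00129769]), 'joint_efforts': array([ 5.36743988e-03, -9.28477192e+01,  1.98541626e+00, -3.70530224e+01,
        1.83677726e-02,  5.38002103e-03, -2.84780054e-05]), 'eef_pos': array([209.39033118, 588.55236246, 230.75365899]), 'tool_rot': array([[-9.42167224e-01,  3.35143016e-01, -2.83756589e-04],
       [ 3.35143126e-01,  9.42166662e-01, -1.03275185e-03],
       [-7.87735694e-05, -1.06812401e-03, -9.99999426e-01]]), 'ft_force': array([ 0.43073693,  0.10246422, -0.40531054]), 'torque': array([-0.01817017,  0.04109871, -0.02987515]), 'gripper_force': 0.0, 'finger_gap': 85.03873392491325}
```

View pics/top1.png

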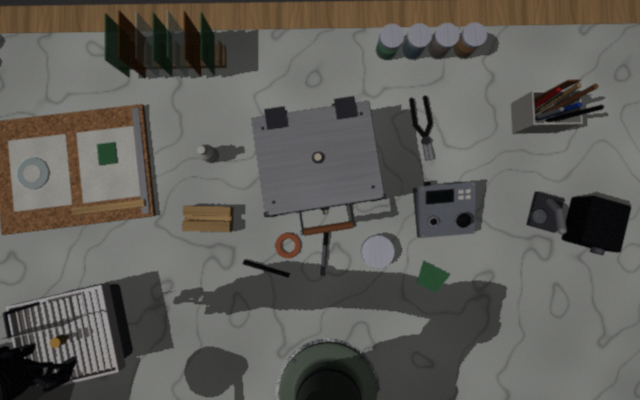

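View pics/side1.png

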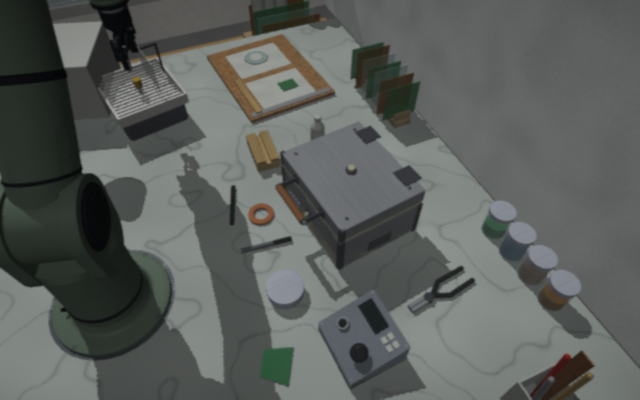

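The top view shows the controller on the right, with the stop button near (465,220), the start button near (433,221) and the handle bar running from (304,233) to (354,226). Both views agree. Next I'll compute positions.

```bash
python3 - <<'E'
from h import *
for n in('top1','side1'):
    c=dict(np.load(f'pics/{n}.npz')); P=cloud(c)
    L={'top1':dict(stop=(465,220),start=(433,221),barL=(306,232),barM=(329,229),barR=(352,226),knob=(318,157),tin=(377,250)),
       'side1':dict(stop=(360,351),start=(343,323),barL=(282,188),barM=(292,202),barR=(304,217),knob=(351,169))}[n]
    for k,(u,v) in L.items(): print(n,k,px(c,u,v).round(1))
    # wood-coloured bar by hsv + height
    hsv=cv2.cvtColor(c['image'],cv2.COLOR_BGR2HSV)
    u0,v0=L['barM']; m=np.zeros((400,640),bool); m[v0-25:v0+25,u0-35:u0+35]=1
    m&=(hsv[...,1]>110)&(hsv[...,0]<15)&(P[...,2]>135)&(P[...,2]<180)
    Q=P[m]; print('bar',len(Q),np.median(Q,0),Q.min(0),Q.max(0)); 
    mu=Q.mean(0); w=np.linalg.svd(Q-mu)[2][0]; print(mu,w, ((Q-mu)@w).min(),((Q-mu)@w).max())
    if n=='top1':
        m=np.zeros((400,640),bool); m[95:218,250:390]=1; m&=(abs(P[...,2]-177)<6)
        r=cv2.minAreaRect(P[m][:,:2].astype(np.float32)); print('lid',r)
        m=np.zeros((400,640),bool); m[170:245,405:490]=1; m&=(P[...,2]>35)
        print('ctrl',cv2.minAreaRect(P[m][:,:2].astype(np.float32)))
    u,v=L['stop']; m=np.zeros((400,640),bool); m[v-16:v+16,u-16:u+16]=1
    print(P[v-12:v+13:4,u-16:u+17:4,2].round(0))
c=cv2.imread('pics/top1.png'); s=cv2.imread('pics/side1.png')
a=cv2.resize(c[170:245,405:495],None,fx=4.4,fy=4.4,interpolation=2);b=cv2.resize(s[290:390,310:420],(396,330))
cv2.imwrite('pics/crop.png',np.hstack([a,b]) if a.shape[0]==b.shape[0] else a)
E
```

```text
top1 stop [ 470.4 -372.9   83.4]
top1 start [ 469.4 -293.7   64. ]
top1 barL [453.4  45.2 160.7]
top1 barM [459.2 -10.6 161.2]
top1 barR [464.9 -66.6 159.8]
top1 knob [631.2  11.8 186.7]
top1 tin [ 392.6 -145.3   30.1]
bar 289 [461.96250645  -8.13488171 161.40536681] [448.35236365 -66.90677442 154.91192795] [477.11296297  50.09015838 166.3922397 ]
[461.95853172  -8.51487933 161.31107754] [-0.12987818  0.99152357  0.00355985] -59.54724608839045 59.50886260801976
lid ((640.2467041015625, 15.208175659179688), (257.53466796875, 294.9363708496094), 7.29421329498291)
ctrl ((498.6102294921875, -198.17050170898438), (153.2201690673828, 423.6775817871094), 3.2195324897766113)
[[61. 60. 61. 62. 60. 63. 60. -1. -3.]
 [58. 58. 60. 58. 55. 55. 55. -2. -4.]
 [55. 54. 76. 80. 81. 77. 55. -1. -2.]
 [49. 53. 76. 81. 83. 82. 52.  1. -4.]
 [50. 46. 66. 78. 77. 44. 45. -2. -4.]
 [45. 45. 42. 43. 44. 43. 46. -3. -2.]
 [41. 40. 38. 41. 40. 42. 44. -2. -3.]]
side1 stop [ 471.9 -372.    82.8]
side1 start [ 469.5 -296.9   66.2]
side1 barL [458.4  38.5 163.8]
side1 barM [465.1 -11.5 163.3]
side1 barR [475.6 -61.4 159.5]
side1 knob [627.7   5.9 192.7]
bar 228 [459.66322985 -10.54024726 163.6613354 ] [447.423905   -64.95982622 152.94425252] [473.98076589  53.63249021 168.22438179]
[459.96241403  -8.82996437 163.54231655] [ 1.23663303e-01 -9.92324139e-01  4.36336471e-04] -61.57340399497668 56.54072466166706
[[49. 57. 57. 59. 59. 60. 62. 63. 70.]
 [49. 50. 55. 80. 84. 59. 60. 65. 68.]
 [48. 53. 79. 83. 84. 84. 61. 62. 66.]
 [49. 48. 78. 80. 83. 83. 59. 62. 64.]
 [49. 51. 79. 80. 82. 85. 59. 62. 64.]
 [46. 45. 74. 76. 80. 79. 55. 57. 60.]
 [41. 44. 51. 51. 50. 57. 58. 61. 64.]]
```

View pics/crop.png

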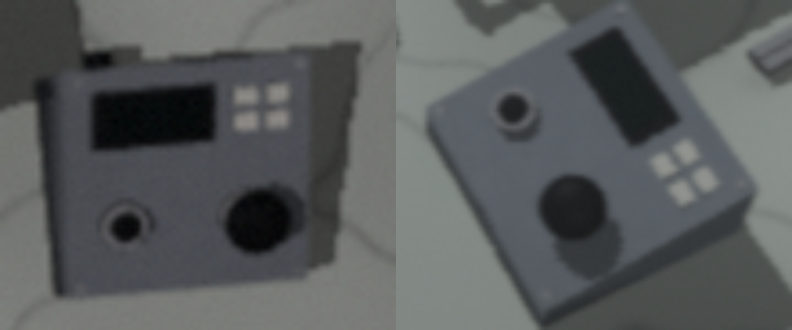

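The right-hand crop confirms the stop button is the large mushroom, at about (471,-372,83). The kiln yaw is about 7.3° and the bar centre about (461,-8.5,155). I'll check reachability for the whole lift with several tool tilts, and start moving towards the button.

```bash
cat >> h.py <<'E'
G=abs(float(np.ravel(grip_point_offset)[-1]))
BAR=np.array([461.,-8.5,155.]); YAW=np.arctan2(.128,.992)
def setup(bar,yaw):
    K=np.array([[np.cos(yaw),-np.sin(yaw),0],[np.sin(yaw),np.cos(yaw),0],[0,0,1]])
    return K
K=setup(BAR,YAW)
def barat(th,bar=BAR):   # handle axis at lid angle th
    a=th+np.arctan2(18,302); r=np.hypot(18,302)
    hinge=bar+K@[302,0,-18]
    return hinge+K@[-r*np.cos(a),0,r*np.sin(a)]
def pose(p,tilt,flip=1,back=0,off=0):  # tilt of tool from vertical towards kiln +x; p = grasp point
    z=K@[np.sin(tilt),0,-np.cos(tilt)]; y=flip*(K@[np.cos(tilt),0,np.sin(tilt)])
    R=np.column_stack([np.cross(y,z),y,z])
    return p+z*(G-back)+flip*y*off, R
E
python3 - <<'E'
from h import *
print(grip_point_offset)
for f in(1,-1):
  for t0 in(20,30,40,50,60):
    r=[]
    for back in(100,0): r.append(inverse_kinematics(*pose(BAR,np.radians(t0),f,back)))
    for th in(10,20,30,35,40): r.append(inverse_kinematics(*pose(barat(np.radians(th)),np.radians(t0-th),f)))
    print(f,t0,[None if q is None else np.round(q,1).tolist() for q in r] if all(q is not None for q in r) else [q is not None for q in r])
st=read_state(); clamp()
movel(st['eef_pos']+[0,0,150])
y=np.array([0,1.,0]); z=np.array([0,0,-1.]); 
for s in(1,-1):
    R=np.column_stack([np.cross(s*y,z),s*y,z]); q=inverse_kinematics([471,-372,200],R); print(s,q)
    if q is not None: best=(R,q) if s==1 or abs(q[-1])<abs(best[1][-1]) else best
movep([471,-372,330],best[0]); movel([471,-372,130],max_speed=200)
s=read_state(); print(s['time'],s['eef_pos'],s['ft_force'],s['finger_gap'])
snap('wrist','w1'); snap('side','side2')
E
```

```text
-18.700000000000003
1 20 [[-0.8, 0.1, 0.7, 2.4, -0.2, 0.4, 0.2], [-0.4, 0.3, 0.4, 2.4, -1.0, 0.2, 1.0], [-0.5, 0.3, 0.5, 2.2, -0.3, 0.5, 0.3], [-0.5, 0.3, 0.5, 2.0, -0.2, 0.9, 0.2], [-0.5, 0.4, 0.5, 1.7, -0.2, 1.2, 0.2], [-0.5, 0.5, 0.5, 1.6, -0.2, 1.4, 0.2], [-0.4, 0.5, 0.5, 1.5, -0.2, 1.5, 0.2]]
1 30 [False, False, True, True, True, True, True]
1 40 [False, False, True, True, True, True, True]
1 50 [False, False, False, True, True, True, True]
1 60 [False, False, False, False, True, True, True]
-1 20 [[-1.3, 0.2, 1.3, 2.4, -0.6, 0.4, -2.5], [0.4, 0.4, -0.6, 2.3, 1.0, 0.2, 2.2], [-1.0, 0.6, 1.2, 2.2, -0.9, 0.8, -2.2], [-0.9, 0.6, 1.2, 2.0, -0.7, 1.0, -2.4], [-0.9, 0.7, 1.2, 1.7, -0.6, 1.4, -2.5], [-0.8, 0.7, 1.2, 1.6, -0.6, 1.5, -2.5], [-0.7, 0.8, 1.2, 1.5, -0.6, 1.7, -2.5]]
-1 30 [False, False, True, True, True, True, True]
-1 40 [False, False, True, True, True, True, True]
-1 50 [False, False, False, True, True, True, True]
-1 60 [False, False, False, False, True, True, True]
1 [ 0.14908573  0.6001995   0.63350329  1.72355268 -0.42117425  0.95760685
  2.51710045]
-1 [-0.11694438  0.89073971  1.22428599  1.73546699 -0.90277442  1.19869173
 -0.20639235]
6.6417 [ 471.34018776 -372.38443402  130.98100698] [ 0.18728598  0.14372032 -0.64525792] -0.33932964575385594
```

View pics/side2.png

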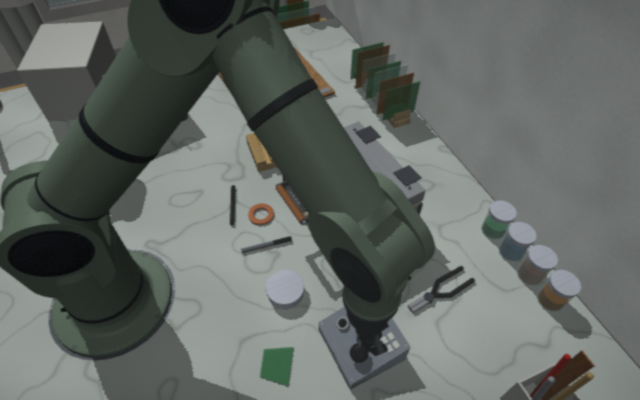

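Side view: the closed fingers are right above the mushroom head at (360,351). Press now, then retract.

```bash
python3 - <<'E'
from h import *
movel([471,-372,95],max_speed=100)
hit=movel([471,-372,72],max_speed=15,guard=12)
s=read_state(); print(hit,s['eef_pos'],s['ft_force'],s['time']); wait(.2)
print(read_state()['ft_force'])
movel([471,-372,110],max_speed=80); wait(.2)
s=read_state(); print(s['ft_force'],s['time'])
for t in(14,18,20,22,24,26,28):
  q=[inverse_kinematics(*pose(BAR,np.radians(t),1,b,o)) for b,o in((60,-6),(5,-6),(5,0))]
  q+=[inverse_kinematics(*pose(barat(np.radians(th)),np.radians(t-th),1,5)) for th in(10,20,30,35)]
  print(t,[None if a is None else np.round(a,2).tolist() for a in q])
E
```

```text
True [ 472.02482022 -372.14927472   78.54283875] [-0.75314979  2.45565724 13.41377754] 8.3083
[-1.5325306   2.32144913 12.78771222]
[-0.88633116  0.59671682  0.00640171] 9.2583
14 [[-0.65, 0.23, 0.64, 2.3, -0.37, 0.44, 0.41], [-0.44, 0.35, 0.4, 2.32, -0.53, 0.3, 0.55], [-0.44, 0.35, 0.41, 2.3, -0.53, 0.31, 0.55], [-0.59, 0.35, 0.6, 2.11, -0.32, 0.69, 0.35], [-0.57, 0.39, 0.61, 1.89, -0.24, 1.04, 0.28], [-0.54, 0.5, 0.62, 1.65, -0.23, 1.37, 0.28], [-0.51, 0.56, 0.62, 1.52, -0.23, 1.53, 0.28]]
18 [[-0.63, 0.19, 0.61, 2.36, -0.42, 0.33, 0.46], [-0.34, 0.32, 0.29, 2.36, -0.61, 0.18, 0.63], [-0.36, 0.33, 0.3, 2.35, -0.6, 0.2, 0.62], [-0.61, 0.32, 0.61, 2.16, -0.35, 0.6, 0.37], [-0.6, 0.36, 0.63, 1.94, -0.25, 0.96, 0.28], [-0.56, 0.45, 0.64, 1.7, -0.24, 1.29, 0.27], [-0.53, 0.52, 0.64, 1.57, -0.24, 1.45, 0.28]]
20 [[-0.57, 0.18, 0.53, 2.39, -0.42, 0.28, 0.46], [0.28, 0.33, -0.46, 2.36, 0.83, 0.19, -0.79], [-0.41, 0.33, 0.37, 2.38, -0.92, 0.17, 0.94], [-0.61, 0.3, 0.61, 2.19, -0.36, 0.56, 0.39], [-0.61, 0.34, 0.64, 1.97, -0.25, 0.92, 0.28], [-0.57, 0.43, 0.64, 1.72, -0.24, 1.25, 0.27], [-0.
[... 429 characters left out ...]
-0.86, 2.4, 1.46, 0.3, -1.4], [0.45, 0.35, -0.66, 2.39, 1.4, 0.22, -1.35], [-0.61, 0.27, 0.61, 2.24, -0.4, 0.46, 0.43], [-0.64, 0.3, 0.66, 2.02, -0.26, 0.83, 0.29], [-0.59, 0.39, 0.65, 1.77, -0.24, 1.17, 0.27], [-0.57, 0.46, 0.66, 1.64, -0.24, 1.33, 0.27]]
26 [None, None, [0.9, 0.58, -1.27, 2.4, 1.56, 0.57, -1.44], [-0.61, 0.26, 0.6, 2.27, -0.42, 0.41, 0.45], [-0.66, 0.28, 0.68, 2.04, -0.27, 0.79, 0.3], [-0.6, 0.37, 0.65, 1.8, -0.23, 1.13, 0.26], [-0.58, 0.43, 0.66, 1.67, -0.24, 1.29, 0.27]]
28 [None, None, None, [-0.6, 0.24, 0.58, 2.29, -0.45, 0.36, 0.48], [-0.68, 0.27, 0.69, 2.07, -0.27, 0.74, 0.3], [-0.61, 0.35, 0.66, 1.82, -0.23, 1.09, 0.26], [-0.59, 0.41, 0.67, 1.69, -0.24, 1.25, 0.27]]
```

Pressed to its end stop: 13 N and about 5 mm below first contact, and the force is back to zero after release. Now go above the handle with the gripper open and tilted 17°.

```bash
python3 - <<'E'
from h import *
movel([471,-372,350],max_speed=250)
T=np.radians(17)
for b in(170,140,120,90):
    p,R=pose(BAR,T,1,b,-7); q=inverse_kinematics(p,R)
    print(b,p.round(0),None if q is None else q.round(2))
    if q is not None: break
movep(p,R); open_gripper(); 
p,R=pose(BAR,T,1,70,-7); movel(p,R,max_speed=100)
s=read_state(); print(s['eef_pos']-p,s['qpos'].round(2),s['time'],s['finger_gap'])
c=snap('wrist','w2'); d=snap('side','side3')
cv2.imwrite('pics/c3.png',np.hstack([cv2.resize(c['image'],(400,250)),cv2.resize(d['image'][120:270,200:440],(400,250))]))
P=cloud(c);hsv=cv2.cvtColor(c['image'],cv2.COLOR_BGR2HSV)
m=(hsv[...,1]>100)&(hsv[...,0]<18)&(P[...,2]>140)&(P[...,2]<175)
Q=P[m]; print(len(Q)); 
if len(Q)>50: print(Q.min(0),Q.max(0),np.median(Q,0)); L=(Q-BAR)@K; print('rel in kiln frame',np.percentile(L,[2,50,98],axis=0).round(1))
E
```

```text
170 [410. -15. 298.] [-1.05 -0.2   0.84  2.27  0.25  0.72 -0.24]
[ 0.08321475 -0.03372043  0.2592007 ] [-0.88  0.22  0.91  2.35 -0.54  0.41  0.59] 13.9917 85.3098341727844
4848
[442.96681098 -70.87271633 154.16415208] [474.14086695  50.77718839 165.73617546] [456.58449346  -0.87279569 162.6108707 ]
rel in kiln frame [[-10.2 -56.9   1.2]
 [ -4.1   8.2   7.6]
 [  5.   57.9   9.6]]
```

View pics/c3.png

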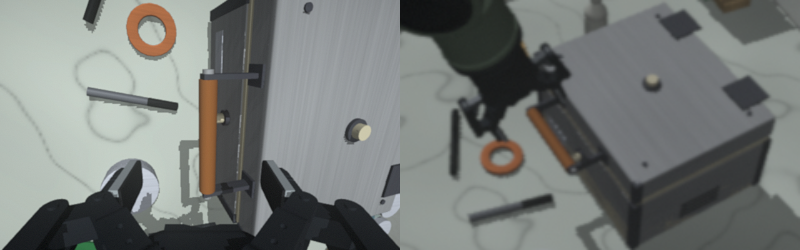

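The wrist view shows the bar at (208,135) lying between the open fingers (about 130 and 275). The bar centre agrees with my estimate to about 1 mm. Advance with a guard and clamp.

```bash
sed -i 's/^BAR=.*/BAR=np.array([460.,-8.5,155.]); YAW=np.arctan2(.128,.992)/' h.py; python3 - <<'E'
from h import *
T=np.radians(17)
p,R=pose(BAR,T,1,5,-7)
print('hit',movel(p,R,max_speed=50,guard=8))
s=read_state(); print(s['eef_pos']-p,s['ft_force'],s['qpos'].round(2))
clamp(); s=read_state(); print(s['finger_gap'],s['gripper_force'],s['ft_force'],s['eef_pos']-p)
try:
    p,R=pose(BAR,T,1,5,0); movel(p,R,max_speed=20)
except PlanningError as e: print(e)
wait(.2); s=read_state(); print(s['finger_gap'],s['gripper_force'],s['ft_force'],s['eef_pos']-p,s['time'])
c=snap('wrist','w3'); d=snap('side','side4')
cv2.imwrite('pics/c4.png',np.hstack([cv2.resize(c['image'],(400,250)),cv2.resize(d['image'][120:270,200:440],(400,250))]))
E
```

```text
hit False
[0.08163233 0.04001212 0.20449427] [-0.42261618 -0.18300028 -1.72341895] [-0.53  0.35  0.52  2.36 -0.87  0.25  0.9 ]
15.892696524522615 58.42690408229828 [28.88886071  9.65711667 15.53434274] [6.43434826 0.75952233 3.09484428]
15.998928797792743 62.575238943099976 [-18.23055476  -0.41978562  41.75316713] [0.07266673 0.01742987 0.8544611 ] 16.8667
```

View pics/c4.png

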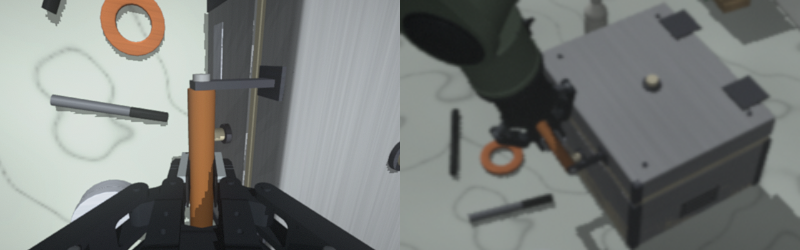

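The bar is clamped between the pads (wrist view at (200,190)), with a 16 mm gap and 62 N grip. Begin the lift and check.

```bash
python3 - <<'E'
from h import *
def go(deg,sp):
    th=np.radians(deg); p,R=pose(barat(th),np.radians(17)-th,1,5,0); movel(p,R,max_speed=sp)
    s=read_state(); print(deg,s['finger_gap'].__round__(1),round(s['gripper_force'],1),s['ft_force'].round(1),(s['eef_pos']-p).round(1),round(s['time'],1))
    return s
for d in(2,5,8,12):
    s=go(d,25)
    if np.linalg.norm(s['ft_force'])>60 or s['finger_gap']<8: print('stop');break
c=snap('wrist','w4'); d=snap('side','side5')
cv2.imwrite('pics/c5.png',np.hstack([cv2.resize(c['image'],(400,250)),cv2.resize(d['image'][120:270,200:440],(400,250))]))
E
```

```text
2 15.7 58.9 [ 0.1 -2.7 -4.4] [-0.1  0.  -0.2] 17.5
5 16.0 58.9 [-0.3 -1.8 -2.8] [-0.1  0.  -0.1] 18.3
8 15.9 59.0 [-2.6 -0.8 -3.7] [-0.1  0.  -0.1] 19.1
12 15.9 59.0 [-5.2 -1.6 -3.6] [-0.1 -0.   0.1] 20.1
```

View pics/c5.png

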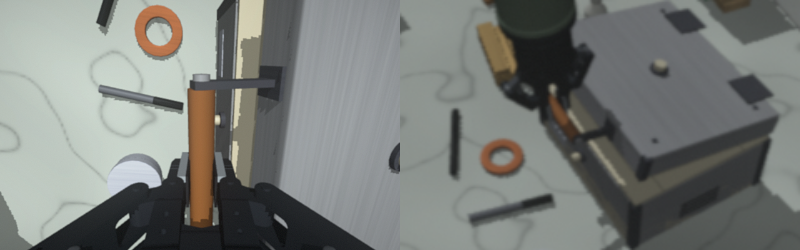

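The lid is coming up with the handle held firmly, and the brick gap is visible at (600,165). Continue to 35° and measure the lid angle.

```bash
python3 - <<'E'
from h import *
def go(deg,sp):
    th=np.radians(deg); p,R=pose(barat(th),np.radians(17)-th,1,5,0); movel(p,R,max_speed=sp)
    s=read_state(); print(deg,round(s['finger_gap'],1),s['ft_force'].round(1),(s['eef_pos']-p).round(1),round(s['time'],1))
    return s
for d in(16,20,24,28,32,35):
    s=go(d,28)
    if np.linalg.norm(s['ft_force'])>60 or s['finger_gap']<8: print('stop');break
wait(.5); d=snap('side','side6'); t=snap('top','top6'); print(read_state()['qvel'].round(4))
for c in(d,t):
    P=(cloud(c)-BAR)@K   # kiln frame: hinge at x=302, z=-18
    m=(P[...,0]>90)&(P[...,0]<270)&(abs(P[...,1])<130)&(P[...,2]>40)&(P[...,2]<220)
    m&=abs(P[...,2]-(4+.7*(302-P[...,0])+22))<60
    Q=P[m]; k=np.polyfit(Q[:,0],Q[:,2],1)
    for _ in range(5):
        r=abs(Q[:,2]-np.polyval(k,Q[:,0])); k=np.polyfit(Q[r<8,0],Q[r<8,2],1)
    print(len(Q),(r<8).sum(),np.degrees(np.arctan(-k[0])))
cv2.imwrite('pics/s6.png',d['image'])
E
```

```text
16 15.7 [-5.1 -2.3 -1.4] [-0.1 -0.   0.1] 21.1
20 16.1 [-5.  -1.4 -2.1] [-0.1 -0.   0.1] 21.9
24 15.6 [-5.5 -1.9 -0.3] [-0.1  0.   0.2] 22.8
28 16.2 [-5.9 -1.1  0.3] [-0.   0.   0.2] 23.7
32 16.0 [-5.  -1.3 -0. ] [-0.  -0.   0.3] 24.6
35 15.9 [-5.9 -1.5  1.7] [-0.   0.   0.3] 25.3
[-0.0006  0.0003 -0.0004 -0.0015 -0.0004 -0.0004 -0.0018]
3402 2436 34.229091473086925
1247 888 31.43591203079381
```

View pics/s6.png

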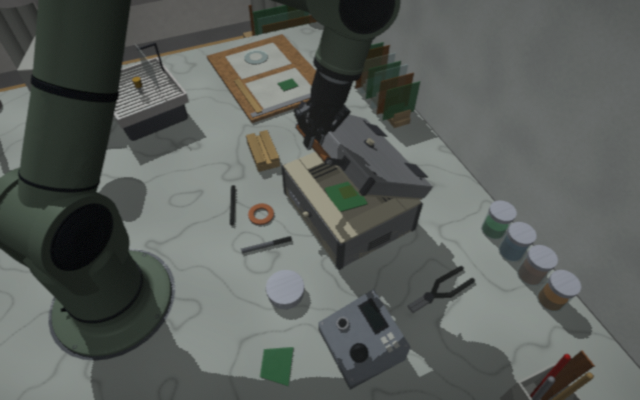

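The lid is open at about 34–35° and steady, held by the handle at (315,140). Nothing else has moved. Hand in.

```bash
python3 -c "
from h import *
print(finish_job()); s=read_state(); print(s['time'],s['finger_gap'])"
```

```text
the job is handed in; nothing more can be done
None
the job is handed in; nothing more can be done
```

I pressed the stop button fully down and it sprang back; the gripper now holds the kiln lid steady by its handle at about 35° (34–35° by arm position and side camera; a sparser top-camera fit read 31°), and the job is handed in, though no verdict came back.

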